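# Hold the static eliminator over the cover glass

### The arm

A 6-joint arm with a two-finger parallel gripper is mounted at the origin on a cart in front of the work surface, level with it; the furniture and walls round the work are solid. World frame = base frame: x ahead of the robot, y to its left, z up, the work surface at z = 0. Lengths are in m, angles in rad, forces in N, time in s.
With the tool pointing down it reaches from about 0.225 to 0.875 m from the base axis. Payload 3.4 kg.
Tool frame: the origin (TCP) lies between the finger pads; the fingertips stand 25 mm ahead of it and the grasp point (between the pads) lies 6 mm ahead of it (manip.tips_ahead is the distance from the TCP to the fingertips, in m); z points along the fingers, x is the direction in which the jaws open and shut, and the axes are right-handed (so a half turn about z gives the same grasp; the last joint's range is limited). The gripper opens to 85 mm and grips with 20 to 120 N. Pads are 22 mm wide; open, the fingers measure 114 mm over their backs; the gripper's body (76 mm by 85 mm) begins 54 mm behind the grasp point. The pads swing forward as they close: fully open they stand 13 mm farther back than shut.
Start: joints at [-1.468, 0.276, 1.505, -0, 1.361, -0.121], TCP at [0.128, -0.561, 0.228] pointing down, gripper open.
Joint ranges: [-2.89, 2.89], [-0.75, 2.08], [0.22, 2.7], [-1.18, 4.32], [0.11, 2.71], [-2.7, 2.7]. Speed limits (rad/s): [2.57, 2.57, 3.14, 3.14, 3.14, 3.14].

### API

Orientations are given as a unit quaternion [w, x, y, z].
In Python, from rig import manip gives the robot as it stands. The module is installed in compiled form; this text tells all that it offers.
- The arm moves only by the tool send_rows, never from a script. Its argument "plan" is a list of rows, each an object with "linear": the shift along the tool's x, y, z in m, a list of three; "delta_rot": the turn, a rotation vector about the tool's x, y, z in degrees, a list of three; "fingers": the finger opening in m, from 0 to 0.0854. A call has 1 to 12 rows; each row shifts and turns the pose as measured when the row begins, along the tool's axes as they then stand; what a row does not reach is not made up. A row lasts 1/12 s, in which the tool goes at most 41.7 mm and 7.16 degrees, less where a joint would pass 70% of its speed; a pose out of reach is approached as far as the arm can. A call with a gripper value outside its range is refused whole. The fingers move at their own pace and stop on an object; "force" is the grip in N (left out, the last holds). Time passes only in rows, so rows that do not move let the fingers close. It gives the time, the measured TCP pose, the force and the opening at its end, in the units of the state.
- manip.get_state(): the state, without advancing time (a new reading comes with each control period).
- manip.get_image(name): name is "scene" or "side" or "wrist"; returns the picture (400x640x3 uint8, red, green, blue); there is no depth.
- manip.camera_info(name): a dict with "K" (3x3 intrinsics, pixels), "dist" ([k1, k2, p1, p2, k3] as OpenCV has them; the pictures are not rectified), "rvec" (rotation vector, rad) and "tvec" (3), from world to camera coordinates, as OpenCV has them. Camera axes: x right, y down, z forward; pixel columns grow to the right and rows downward; lengths in m; the calibration is good to about 2 mm. A picture is of the moment at which its call begins: read the wrist's pose just before it. camera_info takes no time and is no camera call; for the wrist camera it gives the pose at the moment of the call.
- manip.sign_off(): hands the job in, once; it reports no verdict.
Trained networks look in the newest picture that a camera, given by its name, has taken for a name from the list of things; names that differ only in an ending like _2 or _b are one class to them, and where a whole thing is asked for, a point or a joint stands for the part that bears it (a point fixed in the world has none). Each returns a list of dicts, best first, with "p" (0 to 1); they miss things now and then, are a little off and sometimes report something else, mostly with a low value. They report only what shows in the picture. A call takes as long as a camera call. They do not tell look-alikes from the thing itself.
- manip.find_in(thing, camera): "extent" ([left, top, right, bottom] in pixels, round what is visible of it).
- manip.masks_of(thing, camera): "pixels" (400x640 bool, what is visible of it) and "extent" ([left, top, right, bottom] in pixels, round what is visible of it).
The state is a dict: "clock": time; "qpos": joint angles; "qd": joint speeds; "effort": joint torques, N m; "position": TCP position; "ee_rot": TCP orientation; "contact_force": force on the tool from outside, world axes, zero at the start; "moment": the same for the moment, N m; "width": finger opening in m.
Only numpy, scipy, OpenCV 4.12 (cv2) and the standard library are available. Lean on these libraries where they do the work, as an engineer would, in place of code of your own. Each camera call takes 0.05 s, during which the arm holds its last target. There are 200 camera calls.

### The job

Lift the white cordless static eliminator up and off its hook by its black grip, carry it over the bottle, can and tray rim, and hold it still over the green cover-glass panel that lies in the blue tray: level, centred on the panel, its long side along the panel's long side, with a gap of about 15 mm to the glass. Touch neither the glass nor the tray with it, and leave the glass, the grey can, the white bottle and the rack of glass plates where they are. Finish while still holding it there; do not put it down or let go.

Things in the scene. Friction and masses are not known exactly. Their poses are not given: they have to be found in the camera images.
- ioniser: static eliminator, loose, about 0.2 kg: white bar 120 x 36 x 28 mm (long side along its x), black underside, blue stirrup (42 mm in y, 26 mm in x) on its middle, black grip on top, 132 mm high in all. Origin: centre of the underside, z up. It hangs level, x along the prong of the hook stand, by the stirrup, whose opening (along x) is 32 mm wide, z = 32 to 76 mm; the roof rests on the prong.
- ioniser_grip (a point): point to grip the static eliminator, 108 mm above its underside, in the black upright grip block (30 mm in x, 16 mm in y, from z = 82 to 132 mm): close the fingers along its y from above. Same axes as the eliminator.
- hook_stand: hook stand, fixed, left or right of the tray: base 125 x 56 x 10 mm, post 75 to 91 mm toward its +x, 120 mm high; from it a flat prong (12 wide, 8 thick, top at z = 120 mm) runs toward -x, its tip (at x = -26 to -32 mm) turned up to z = 134 mm. Origin on the worktop below the hanging eliminator's centre. To unhook: lift 16 to 34 mm, then draw along its -x 100 mm before raising.
- blue_tray: blue tray, fixed, outside 250 mm (x) x 338 mm (y), rim 65 mm high, inner floor 3 mm above the worktop and 196 x 284 mm. Origin on the worktop under its centre.
- glass_panel: dark green, black-bordered cover-glass panel on a grey carrier, loose in the tray: carrier 120 (x) x 180 (y) x 16 mm, glass 100 x 160 mm on top, 20 mm total height. Origin at the centre of the underside, z up, long side along y.
- glass_top (a point): centre of the top face of the glass, 20 mm above the panel's underside; axes as the panel (long side along y).
- grey_can: grey can with a screw lid, 48 mm diameter, 58 mm high, loose, beside the tray; origin at the centre of its underside.
- plunger_bottle: white pump bottle, 62 mm diameter, 121 mm high, loose, beside the tray; origin at the centre of its underside.
- glass_stack: rack of upright pale green glass plates on a black foot, 40 x 76 x 50 mm, loose, on the other side of the tray from the hook stand; origin at the centre of its underside.
There are look-alikes about, which are no part of the job. What is shaped like the ioniser but turquoise is not meant.

How it is judged:
By the outcome, as a careful person would: the job done as asked, in the order asked, and still so for the second after the job is handed in, while the arm keeps its last pose, push and grip.
It also fails if it takes over 48 s, if anything falls off the work surface, if the arm or the gripper's body presses on something with over 40 N, if the wrist force passes 120 N, or if a joint passes its speed limit or range.

## Working session

There is one attempt and no reset: what is moved stays moved. The work goes in short steps, Python scripts to look and compute and a tool call to move; the robot and the scene stay as the last step left them, time stands still between calls to the robot, and variables do not carry over. Pictures are saved under pics/ and viewed, about 8 in all and at most 12, crops included, and the job is handed in when it is done.

Besides the shell and the picture viewer there is one more tool, called after ">>>" as name(argument=value, ...) on one line, values as JSON. send_rows: Moves the arm, as the interface text tells. Its arguments: {"type":"object","properties":{"plan":{"type":"array","items":{"type":"object","properties":{"linear":{"type":"array","items":{"type":"number"}},"delta_rot":{"type":"array","items":{"type":"number"}},"fingers":{"type":"number"}}}},"force":{"type":"number"}},"required":["plan"]}

```bash
mkdir -p pics; cat > h.py <<'E'
from rig import manip
import numpy as np, cv2
from scipy.spatial.transform import Rotation as R
def cam(n):
    c=manip.camera_info(n); return [np.array(c[k],float) for k in("K","dist","rvec","tvec")]
def proj(P,n,c=None):
    K,d,r,t=c or cam(n); return cv2.projectPoints(np.array(P,float).reshape(-1,3),r,t,K,d)[0].reshape(-1,2)
def ray(uv,n,z,c=None):
    K,d,r,t=c or cam(n); u=cv2.undistortPoints(np.array(uv,float).reshape(-1,1,2),K,d).reshape(-1,2)
    M=cv2.Rodrigues(r)[0]; o=-M.T@t.ravel(); v=np.c_[u,np.ones(len(u))]@M
    return o+v*((z-o[2])/v[:,2])[:,None]
def save(n,f,crop=None,s=1):
    im=manip.get_image(n)[:,:,::-1].copy(); full=im
    if crop: l,t,r,b=crop; im=im[t:b,l:r]
    cv2.imwrite('pics/'+f,cv2.resize(im,None,fx=s,fy=s,interpolation=cv2.INTER_CUBIC)); return full
E
python3 - <<'E'
from h import *
a=save("scene","a.png");b=save("side","b.png")
cv2.imwrite('pics/ab.png',cv2.resize(np.vstack([a,b]),(480*1,600)))
for n in("scene","side"):
    K,d,r,t=cam(n); M=cv2.Rodrigues(r)[0]; print(n,(-M.T@t.ravel()).round(3))
    for th in("ioniser","hook_stand","blue_tray","glass_panel","grey_can","plunger_bottle","glass_stack"):
        print(th,[(np.round(x["extent"]).tolist(),round(x["p"],2)) for x in manip.find_in(th,n)][:4])
E
```

```text
scene [-0.291 -1.29   1.416]
ioniser [([335.0, 215.0, 366.0, 252.0], 0.96), ([388.0, 292.0, 428.0, 330.0], 0.92), ([292.0, 167.0, 334.0, 197.0], 0.74)]
hook_stand [([345.0, 217.0, 374.0, 257.0], 0.7), ([294.0, 164.0, 333.0, 195.0], 0.48)]
blue_tray [([264.0, 142.0, 353.0, 210.0], 0.91), ([344.0, 220.0, 371.0, 260.0], 0.53)]
glass_panel [([293.0, 162.0, 331.0, 194.0], 0.77), ([263.0, 144.0, 353.0, 212.0], 0.55), ([330.0, 217.0, 345.0, 236.0], 0.47)]
grey_can [([329.0, 220.0, 348.0, 237.0], 0.48)]
plunger_bottle []
glass_stack [([256.0, 158.0, 259.0, 164.0], 0.63), ([262.0, 141.0, 353.0, 210.0], 0.35)]
side [-1.119  0.012  0.944]
ioniser [([371.0, 191.0, 389.0, 233.0], 0.86), ([451.0, 205.0, 485.0, 236.0], 0.81)]
hook_stand [([362.0, 193.0, 388.0, 236.0], 0.72)]
blue_tray [([216.0, 197.0, 316.0, 241.0], 0.8)]
glass_panel [([244.0, 214.0, 295.0, 229.0], 0.53)]
grey_can [([343.0, 217.0, 356.0, 238.0], 0.53)]
plunger_bottle [([185.0, 211.0, 200.0, 245.0], 0.62)]
glass_stack [([147.0, 226.0, 169.0, 248.0], 0.79)]
```

View pics/a.png

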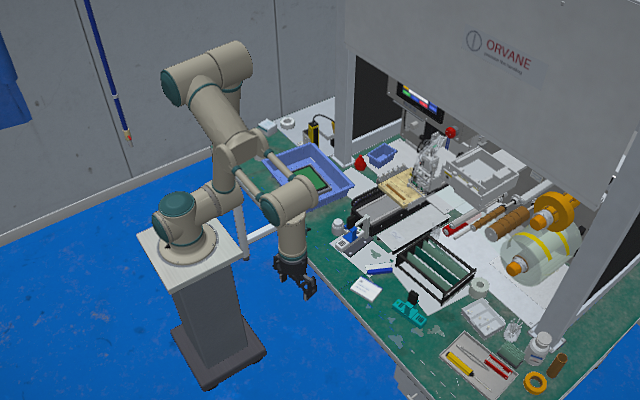

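View pics/b.png

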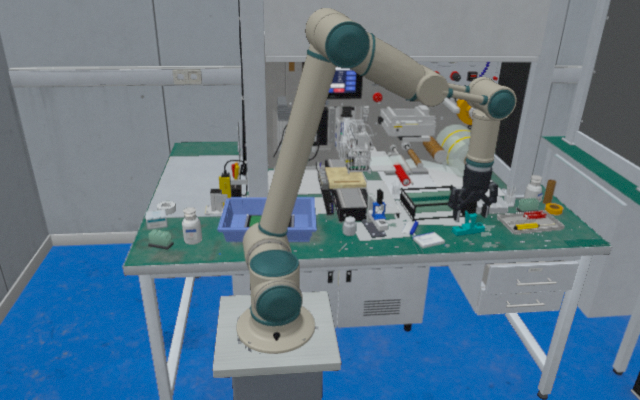

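The scene view shows the tray at (308,175) with the glass in it. The white and blue hanging unit is at about (350,235) in scene and (378,212) in side. The turquoise look-alike is at (410,310) in scene and (468,220) in side. I'll take close crops and rough positions next.

```bash
python3 - <<'E'
from h import *
a=save("scene","a2.png");b=save("side","b2.png")
A=cv2.resize(a[140:270,250:410],(800//2*1,325),interpolation=cv2.INTER_CUBIC)
B=cv2.resize(b[180:260,310:410],(400,320),interpolation=cv2.INTER_CUBIC)
C=cv2.resize(b[180:260,140:330],(760,320),interpolation=cv2.INTER_CUBIC)[:270]
o=np.zeros((600,800,3),np.uint8);o[:325,:400]=A;o[:320,400:]=B;o[330:,:760]=C
cv2.imwrite('pics/crop.png',o)
def tri(p,q):
    cs,cd=cam("scene"),cam("side")
    f=lambda c,u:cv2.undistortPoints(np.array([[u]],float),c[0],c[1]).reshape(2,1)
    P=lambda c:np.c_[cv2.Rodrigues(c[2])[0],c[3].reshape(3,1)]
    X=cv2.triangulatePoints(P(cs),P(cd),f(cs,p),f(cd,q)).ravel();return X[:3]/X[3]
print("ion rough",ray([(350,235)],"scene",.06),ray([(378,212)],"side",.08))
print("tray corners rim", ray([(264,150),(353,185),(311,210)],"scene",.065).round(3), ray([(216,241),(316,241)],"side",.0).round(3))
print("can",ray([(349,236),],"side",0),"bottle",ray([(192,243)],"side",0),"stack",ray([(158,246)],"side",0))
E
```

```text
ion rough [[ 0.48439614 -0.36341792  0.06      ]] [[ 0.48924904 -0.37856815  0.08      ]]
tray corners rim [[ 0.479  0.232  0.065]
 [ 0.652 -0.165  0.065]
 [ 0.439 -0.182  0.065]] [[ 0.463  0.196  0.   ]
 [ 0.438 -0.152  0.   ]]
can [[ 0.46376436 -0.27324767  0.        ]] bottle [[0.45513932 0.27777935 0.        ]] stack [[0.44335261 0.39096689 0.        ]]
```

View pics/crop.png

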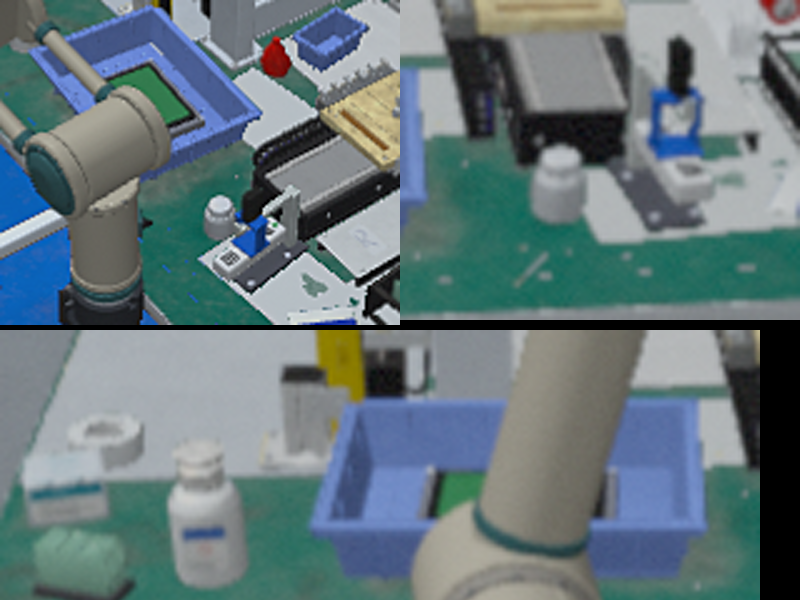

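Candidates: the white bar with blue stirrup and black grip at scene (350,235), hanging on the hook; the turquoise one at scene (410,310). The crop confirms the first is white and hanging, so that's my choice. Can is at about (0.46,-0.27), and the bottle and stack are left of the tray.

```bash
python3 - <<'E'
from h import *
s=manip.get_state();print(s["clock"],s["position"],s["ee_rot"])
M=R.from_quat(np.roll(s["ee_rot"],-1));print(M.as_matrix().round(3))
K,d,r,t=cam("wrist");C=cv2.Rodrigues(r)[0]
print(M.as_matrix().T@(-C.T@t.ravel()-s["position"]),"cam axes in tool\n",(M.as_matrix().T@C.T).round(3),K[0,0])
print("move in tool",M.inv().apply(np.array([.40,-.37,.36])-s["position"]))
E
```

```text
0.9 [ 0.12762154 -0.56069919  0.22836465] [ 4.95049807e-05  7.81643369e-01 -6.23725611e-01  5.89394933e-05]
[[ 0.222 -0.975  0.   ]
 [-0.975 -0.222 -0.   ]
 [ 0.     0.    -1.   ]]
[-8.89447984e-06 -7.44692468e-02 -1.45529616e-01] cam axes in tool
 [[ 1.    -0.     0.001]
 [ 0.     0.955  0.295]
 [-0.001 -0.295  0.955]] 353.25284113664895
move in tool [-0.12547358 -0.30790776 -0.13165585]
```

>>> send_rows(plan=[{"linear": [0, -0.005, -0.04]}, {"linear": [-0.01, -0.025, -0.03]}, {"linear": [-0.012, -0.03, -0.025]}, {"linear": [-0.014, -0.033, -0.015]}, {"linear": [-0.014, -0.035, -0.012]}, {"linear": [-0.014, -0.035, -0.01]}, {"linear": [-0.014, -0.035, 0]}, {"linear": [-0.014, -0.035, 0]}, {"linear": [-0.014, -0.035, 0]}, {"linear": [-0.012, -0.03, 0]}, {"linear": [-0.008, -0.01, 0]}, {"linear": [0, 0, 0]}])

```text
$.plan[0]: bad value
```

```bash
python3 - <<'E'
from h import *
s=manip.get_state();print(s["clock"],s["position"],s["ee_rot"])
save("wrist","w1.png")
for n in("ioniser","hook_stand","grey_can"):print(n,[(np.round(x["extent"]).tolist(),round(x["p"],2)) for x in manip.find_in(n,"wrist")])
print(proj([[.485,-.37,.176],[.485,-.37,.07]],"wrist"))
E
```

```text
0.9 [ 0.12762154 -0.56069919  0.22836465] [ 4.95049807e-05  7.81643369e-01 -6.23725611e-01  5.89394933e-05]
ioniser []
hook_stand []
grey_can []
[[ 322.76249814  202.63701138]
 [ 182.13655302 -312.22971512]]
```

View pics/w1.png

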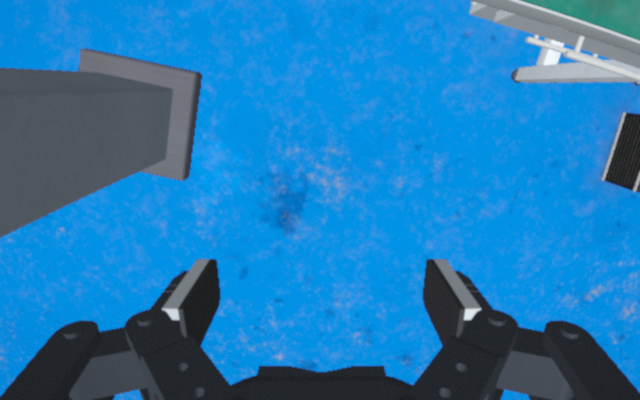

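The call was refused because each row needs all three keys. This picture only shows the floor, since the arm hasn't moved.

>>> send_rows(plan=[{"linear": [0, -0.005, -0.04], "delta_rot": [0, 0, 0], "fingers": 0.085}, {"linear": [-0.01, -0.025, -0.03], "delta_rot": [0, 0, 0], "fingers": 0.085}, {"linear": [-0.012, -0.03, -0.025], "delta_rot": [0, 0, 0], "fingers": 0.085}, {"linear": [-0.014, -0.033, -0.015], "delta_rot": [0, 0, 0], "fingers": 0.085}, {"linear": [-0.014, -0.035, -0.012], "delta_rot": [0, 0, 0], "fingers": 0.085}, {"linear": [-0.014, -0.035, -0.01], "delta_rot": [0, 0, 0], "fingers": 0.085}, {"linear": [-0.014, -0.035, 0], "delta_rot": [0, 0, 0], "fingers": 0.085}, {"linear": [-0.014, -0.035, 0], "delta_rot": [0, 0, 0], "fingers": 0.085}, {"linear": [-0.014, -0.035, 0], "delta_rot": [0, 0, 0], "fingers": 0.085}, {"linear": [-0.012, -0.03, 0], "delta_rot": [0, 0, 0], "fingers": 0.085}, {"linear": [-0.008, -0.01, 0], "delta_rot": [0, 0, 0], "fingers": 0.085}, {"linear": [0, 0, 0], "delta_rot": [0, 0, 0], "fingers": 0.085}])

```text
clock: 2.1
position: [0.4117, -0.3621, 0.366]
ee_rot: [-0.003, 0.78, -0.626, 0.001]
contact_force: [-1.1, -0.3, 0.3]
width: 0.0848
```

```bash
python3 - <<'E'
from h import *
s=manip.get_state();print(s["clock"],s["position"],s["ee_rot"])
im=save("wrist","w2.png")
for n in("ioniser","hook_stand","grey_can"):print(n,[(np.round(x["extent"]).tolist(),round(x["p"],2)) for x in manip.find_in(n,"wrist")])
print(proj([[.485,-.37,.176],[.485,-.37,.07]],"wrist"))
c=cam("wrist");np.savez("w2.npz",im=im,K=c[0],d=c[1],r=c[2],t=c[3])
E
```

```text
2.1 [ 0.4117257  -0.36214013  0.36600565] [-0.00332702  0.77966738 -0.62618437  0.00092009]
ioniser [([516.0, 154.0, 636.0, 197.0], 0.96), ([326.0, 56.0, 366.0, 157.0], 0.92)]
hook_stand [([321.0, 19.0, 368.0, 141.0], 0.8)]
grey_can [([254.0, 53.0, 296.0, 94.0], 0.82)]
[[343.56904857  90.56301146]
 [338.23886861  90.4562738 ]]
```

View pics/w2.png

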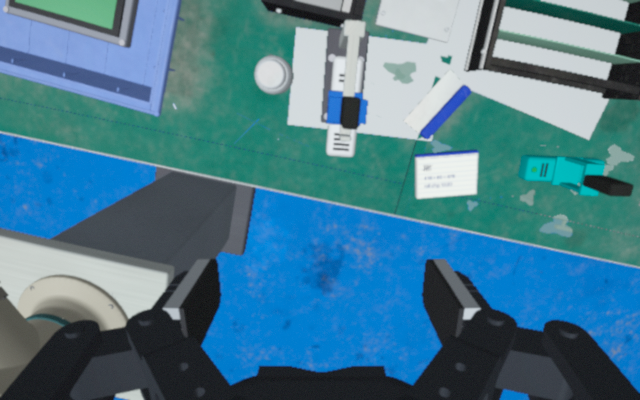

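The wrist view shows the hanging ioniser at (345,110) with its grip at about (351,110) and post top at about (354,25). The can is at (272,75), the turquoise look-alike at (575,172), and the tray is upper left.

```bash
python3 - <<'E'
import cv2
a=cv2.imread('pics/w2.png');b=cv2.resize(a[10:165,300:390],None,fx=3.8,fy=3.8,interpolation=cv2.INTER_CUBIC)
t=a[0:130,0:200];t=cv2.resize(t,None,fx=2.2,fy=2.2,interpolation=cv2.INTER_CUBIC)
import numpy as np
o=np.zeros((600,800,3),np.uint8);o[:b.shape[0],:b.shape[1]]=b;o[:t.shape[0],350:350+t.shape[1]]=t
cv2.imwrite('pics/w2c.png',o)
E
```

```text
(no output)
```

View pics/w2c.png

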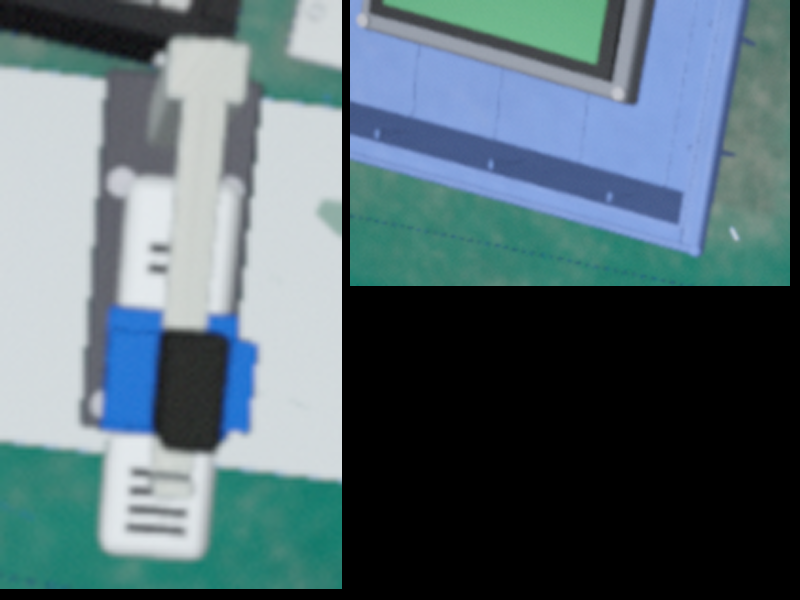

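```bash
python3 - <<'E'
from h import *
from scipy.optimize import least_squares
w=np.load("w2.npz");c=[w[k] for k in"Kdrt"]
f=lambda l:np.array(l,float)/3.8+[300-.37,10-.37]
g=lambda l:(np.array(l,float)-[350,0])/2.2-.27
obs=f([(101,555),(208,557),(127,180),(236,182),(193,389)])
m=np.array([[-.06,.018,.028],[-.06,-.018,.028],[.06,.018,.028],[.06,-.018,.028],[0,0,.132]])
def mod(p):return m@R.from_euler('z',p[2]).as_matrix().T+[p[0],p[1],.044]
r=least_squares(lambda p:(proj(mod(p),0,c)-obs).ravel(),[.48,-.37,0])
print(r.x,np.degrees(r.x[2]),r.fun.round(1))
print("prong", ray(f([(205,100),(185,330)]),0,.12,c).round(4))
print("tray rim corner",ray(g([(700,252)]),0,.065,c),"glass corner",ray(g([(601,66)]),0,.023,c),"carrier corners",ray(g([(632,101),(362,22)]),0,.019,c))
s=manip.get_state();M=R.from_quat(np.roll(s["ee_rot"],-1));print(s["position"],M.as_matrix().round(3))
xt=M.as_matrix()[:,0];print("tool x yaw",np.degrees(np.arctan2(xt[1],xt[0])))
E
```

```text
[ 0.46641368 -0.38097765  0.15853699] 9.083500438583119 [-0.1  0.2  0.3  1.2 -1.1 -2.1  0.8 -0.8  0.1  1.4]
prong [[ 0.5412 -0.3711  0.12  ]
 [ 0.4808 -0.3797  0.12  ]]
tray rim corner [[ 0.41133961 -0.15646012  0.065     ]] glass corner [[ 0.50235785 -0.06743286  0.023     ]] carrier corners [[ 0.48596985 -0.08600269  0.019     ]
 [ 0.5033468   0.09221743  0.019     ]]
[ 0.40879632 -0.36535513  0.36573857] [[ 0.21  -0.978  0.004]
 [-0.978 -0.21   0.002]
 [-0.002 -0.004 -1.   ]]
tool x yaw -77.85507552447862
```

>>> send_rows(plan=[{"linear": [0.008, -0.015, 0.01], "delta_rot": [0, 0, 0], "fingers": 0.085}, {"linear": [0.009, -0.017, 0.02], "delta_rot": [0, 0, 0], "fingers": 0.085}, {"linear": [0.009, -0.017, 0.03], "delta_rot": [0, 0, 0], "fingers": 0.085}, {"linear": [0.002, -0.003, 0.03], "delta_rot": [0, 0, 1.7], "fingers": 0.085}, {"linear": [0, 0, 0.02], "delta_rot": [0, 0, 1.7], "fingers": 0.085}, {"linear": [0, 0, 0.003], "delta_rot": [0, 0, 0], "fingers": 0.085}, {"linear": [0, 0, 0], "delta_rot": [0, 0, 0], "fingers": 0.085}])

```text
clock: 2.88
position: [0.4598, -0.3942, 0.2513]
ee_rot: [0.001, 0.752, -0.659, 0.004]
contact_force: [0.6, 0.2, -0.6]
width: 0.0851
```

```bash
cat > rel.py <<'E'
from h import *
import sys
def rel(p,yaw=None):
    s=manip.get_state();M=R.from_quat(np.roll(s["ee_rot"],-1));m=M.as_matrix()
    print("t",s["clock"],"pos",s["position"].round(4),"yaw",np.degrees(np.arctan2(m[1,0],m[0,0])).round(2),"zax",m[:,2].round(4),"q",np.round(s["qpos"],2),"w",round(s["width"],4),"F",np.round(s["contact_force"],1))
    print("shift tool",M.inv().apply(np.array(p)-s["position"]).round(4))
    if yaw is not None:
        T=R.from_matrix(np.c_[[np.cos(yaw),np.sin(yaw),0],[np.sin(yaw),-np.cos(yaw),0],[0,0,-1]])
        print("rot",np.degrees((M.inv()*T).as_rotvec()).round(2))
E
python3 - <<'E'
from rel import *
rel([.4664,-.381,.158],np.radians(-81.2))
im=save("wrist","w3.png",(200,0,440,280),2)
c=cam("wrist");np.savez("w3.npz",im=im,K=c[0],d=c[1],r=c[2],t=c[3])
y=np.radians(8.8)
m=np.array([[x,yy,.132] for x in(-.015,.015) for yy in(-.008,.008)])@R.from_euler('z',y).as_matrix().T+[.4664,-.381,.044]
print("pred grip top in crop",((proj(m,0,c)-[200,0])*2).round().tolist())
E
```

```text
t 2.8833 pos [ 0.4598 -0.3942  0.2513] yaw -82.39 zax [ 0.0045 -0.0063 -1.    ] q [-0.82  0.31  1.4  -0.    1.42  0.62] w 0.0851 F [ 0.6  0.2 -0.6]
shift tool [-0.0129 -0.0079  0.0932]
rot [-0.21 -0.4  -1.19]
pred grip top in crop [[227.0, 431.0], [179.0, 432.0], [225.0, 343.0], [175.0, 344.0]]
```

View pics/w3.png

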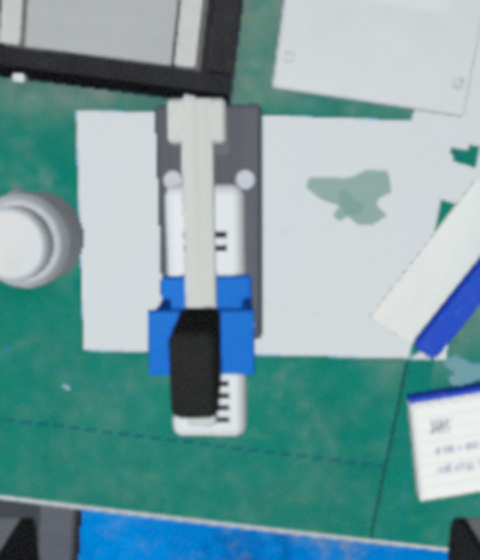

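```bash
python3 - <<'E'
from rel import *
from scipy.optimize import least_squares
w=np.load("w3.npz");c=[w[k] for k in"Kdrt"]
f=lambda l:np.array(l,float)/2+[200-.25,-.25]
obs=f([(174,436),(246,436),(166,186),(243,186),(171,416),(217,416)])
m=np.array([[-.06,.018,.028],[-.06,-.018,.028],[.06,.018,.028],[.06,-.018,.028],[-.015,.008,.132],[-.015,-.008,.132]])
for idx in([0,1,2,3],[0,1,2,3,4,5]):
    r=least_squares(lambda p:(proj(m[idx]@R.from_euler('z',p[2]).as_matrix().T+[p[0],p[1],.044],0,c)-obs[idx]).ravel(),[.48,-.37,0])
    print(r.x,np.degrees(r.x[2]),r.fun.round(1))
print("prong", ray(f([(197,125),(202,300)]),0,.12,c).round(4),"grip edge", ray(obs[4:],0,.176,c))
rel([.469,-.380,.158],np.radians(-81))
E
```

```text
[ 0.46999503 -0.37807394  0.1396238 ] 7.99985425104075 [-0.4  1.3  0.3  0.9 -1.  -0.7  1.1 -1.1]
[ 0.47076266 -0.37769289  0.13805024] 7.909696040223292 [-0.8  0.5 -0.1  0.2 -1.2 -1.7  0.9 -2.  -0.2  1.4  1.   1.2]
prong [[ 0.5507 -0.3665  0.12  ]
 [ 0.4859 -0.376   0.12  ]] grip edge [[ 0.45577735 -0.37183597  0.176     ]
 [ 0.45775242 -0.38691917  0.176     ]]
t 2.9333 pos [ 0.4597 -0.3944  0.2516] yaw -82.4 zax [ 0.0044 -0.0067 -1.    ] q [-0.82  0.31  1.4  -0.    1.42  0.62] w 0.0853 F [-0.7  0.9  0.2]
shift tool [-0.0137 -0.0108  0.0935]
rot [-0.19 -0.42 -1.39]
```

>>> send_rows(plan=[{"linear": [-0.008, -0.007, 0], "delta_rot": [-0.2, -0.4, -0.4], "fingers": 0.085}, {"linear": [-0.007, -0.006, 0.01], "delta_rot": [0, 0, 0], "fingers": 0.085}, {"linear": [0, 0, 0.02], "delta_rot": [0, 0, 0], "fingers": 0.085}, {"linear": [0, 0, 0.01], "delta_rot": [0, 0, 0], "fingers": 0.085}, {"linear": [0, 0, 0], "delta_rot": [0, 0, 0], "fingers": 0.085}])

```text
clock: 3.35
position: [0.4735, -0.3792, 0.2173]
ee_rot: [-0.0, 0.754, -0.656, 0.007]
contact_force: [0.1, -0.1, -0.1]
width: 0.0851
```

```bash
python3 - <<'E'
from rel import *
rel([.4705,-.378,.158],np.radians(-82))
E
```

```text
t 3.35 pos [ 0.4735 -0.3792  0.2173] yaw -82.06 zax [ 0.0101 -0.0088 -0.9999] q [-0.79  0.32  1.46  0.    1.34  0.64] w 0.0851 F [ 0.1 -0.1 -0.1]
shift tool [-0.0022  0.0034  0.0592]
rot [-0.5  -0.58 -0.05]
```

>>> send_rows(plan=[{"linear": [-0.002, 0.003, 0.005], "delta_rot": [-0.5, -0.6, 0], "fingers": 0.085}, {"linear": [0, 0, 0.015], "delta_rot": [0, 0, 0], "fingers": 0.085}, {"linear": [0, 0, 0.018], "delta_rot": [0, 0, 0], "fingers": 0.085}, {"linear": [0, 0, 0.013], "delta_rot": [0, 0, 0], "fingers": 0.085}, {"linear": [0, 0, 0.005], "delta_rot": [0, 0, 0], "fingers": 0.085}, {"linear": [0, 0, 0], "delta_rot": [0, 0, 0], "fingers": 0.085}])

```text
clock: 3.85
position: [0.4726, -0.3778, 0.1641]
ee_rot: [0.0, 0.755, -0.656, 0.003]
contact_force: [0.1, 0.4, 0.1]
width: 0.0851
```

```bash
python3 - <<'E'
from rel import *
rel([.4705,-.378,.158],np.radians(-82))
a=save("wrist","w4.png");b=save("side","x.png");o=np.zeros((600,800,3),np.uint8)
o[:400,:640]=a;o[400:,:400]=cv2.resize(b[180:245,330:460],(400,200),interpolation=cv2.INTER_CUBIC);cv2.imwrite("pics/w4s.png",o)
E
```

```text
t 3.85 pos [ 0.4726 -0.3778  0.1641] yaw -81.92 zax [ 0.0044 -0.0041 -1.    ] q [-0.79  0.36  1.55  0.    1.23  0.64] w 0.0851 F [0.1 0.4 0.1]
shift tool [-0.0001  0.0021  0.0061]
rot [-0.22 -0.27  0.08]
```

View pics/w4s.png

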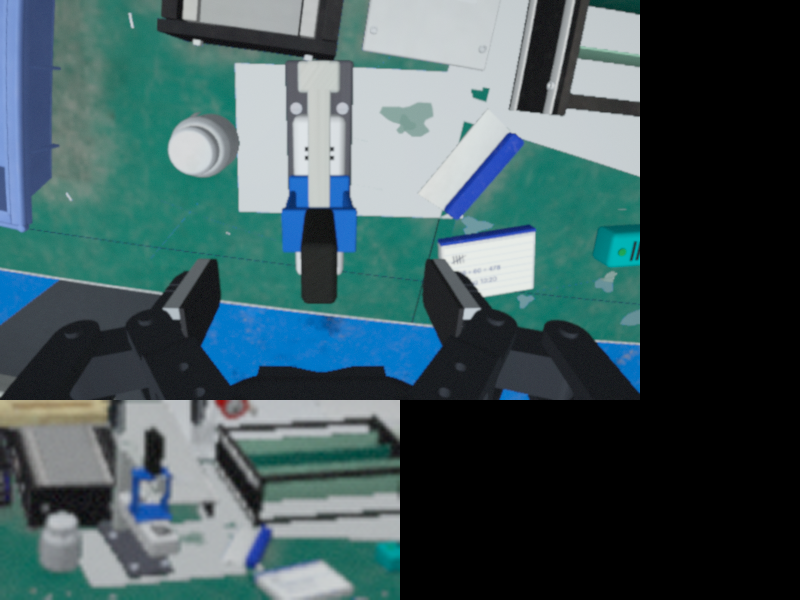

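```bash
python3 - <<'E'
from rel import *
p=np.array(manip.get_state()["position"])
y=np.radians(8)
E=R.from_euler('z',y).as_matrix()
for z in(.176,.2,.126):
  m=np.array([[x,yy,0] for x in(-.015,.015) for yy in(-.008,.008)])@E.T+[.4705,-.378,z]
  print(z,proj(m,"wrist").round().tolist())
print("tcp,tip",proj([p,p-[0,0,.019]],"wrist").round())
print("side crop px",((proj([p,p-[0,0,.019],[.4705,-.378,.176],[.4705,-.378,.126],[.4705,-.378,.044]],"side")-[330,180])*[400/130,200/65]+[0,400]).round())
E
```

```text
0.176 [[337.0, 305.0], [301.0, 305.0], [338.0, 243.0], [300.0, 243.0]]
0.2 [[340.0, 342.0], [298.0, 342.0], [342.0, 272.0], [297.0, 272.0]]
0.126 [[333.0, 255.0], [305.0, 255.0], [333.0, 206.0], [304.0, 206.0]]
tcp,tip [[321. 259.]
 [320. 242.]]
side crop px [[156. 438.]
 [154. 453.]
 [156. 431.]
 [153. 470.]
 [148. 533.]]
```

The grip matches its predicted position: wrist columns 301–337, near edge at row 302, centred between the pads. I'll go down 6 mm and close.

>>> send_rows(plan=[{"linear": [0, 0.001, 0.006], "delta_rot": [-0.2, -0.3, 0], "fingers": 0.085}, {"linear": [0, 0, 0], "delta_rot": [0, 0, 0], "fingers": 0.04}, {"linear": [0, 0, 0], "delta_rot": [0, 0, 0], "fingers": 0.005}, {"linear": [0, 0, 0], "delta_rot": [0, 0, 0], "fingers": 0.005}, {"linear": [0, 0, 0], "delta_rot": [0, 0, 0], "fingers": 0.005}, {"linear": [0, 0, 0], "delta_rot": [0, 0, 0], "fingers": 0.005}, {"linear": [0, 0, 0], "delta_rot": [0, 0, 0], "fingers": 0.005}, {"linear": [0, 0, 0], "delta_rot": [0, 0, 0], "fingers": 0.005}], force=60)

```text
clock: 4.62
position: [0.4737, -0.3799, 0.1631]
ee_rot: [-0.0, 0.755, -0.656, 0.004]
contact_force: [0.4, -0.3, -2.2]
width: 0.0145
```

```bash
python3 - <<'E'
from rel import *
rel([.4705,-.378,.182],np.radians(-82))
E
```

```text
t 4.6167 pos [ 0.4737 -0.3799  0.1631] yaw -81.93 zax [ 0.0064 -0.0047 -1.    ] q [-0.79  0.36  1.54  0.    1.23  0.64] w 0.0145 F [ 0.4 -0.3 -2.2]
shift tool [-0.0022  0.0027 -0.0189]
rot [-0.33 -0.32  0.07]
```

>>> send_rows(plan=[{"linear": [0, 0, -0.006], "delta_rot": [0, 0, 0], "fingers": 0.005}, {"linear": [0, 0, -0.009], "delta_rot": [0, 0, 0], "fingers": 0.005}, {"linear": [0, 0, -0.009], "delta_rot": [-0.2, -0.2, 0], "fingers": 0.005}, {"linear": [0, 0, 0], "delta_rot": [0, 0, 0], "fingers": 0.005}])

```text
clock: 4.95
position: [0.4724, -0.379, 0.1871]
ee_rot: [-0.0, 0.755, -0.656, -0.001]
contact_force: [0.6, -0.1, -2.3]
width: 0.014
```

```bash
python3 - <<'E'
from rel import *
rel([.4737-.109,-.3799-.0153,.188],np.radians(-82))
im=save("wrist","w5.png",(220,0,440,400),1.5)
E
```

```text
t 4.95 pos [ 0.4724 -0.379   0.1871] yaw -81.93 zax [-0.0012  0.0011 -1.    ] q [-0.79  0.35  1.5  -0.    1.29  0.64] w 0.014 F [ 0.6 -0.1 -2.3]
shift tool [ 0.0009  0.1089 -0.0008]
rot [0.06 0.07 0.07]
```

View pics/w5.png

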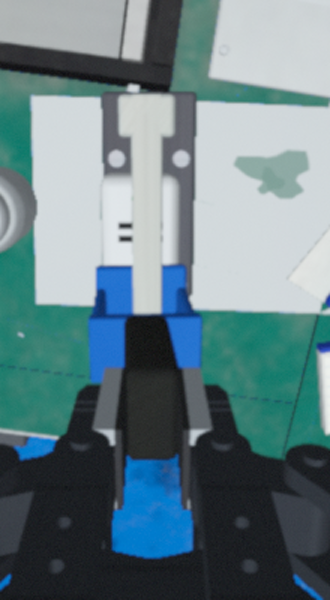

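Held by the black grip with 2.3 N showing, the unit has risen 24 mm and the prong is centred in the stirrup. Next I draw it out.

>>> send_rows(plan=[{"linear": [0, 0.008, 0], "delta_rot": [0, 0, 0], "fingers": 0.005}, {"linear": [0, 0.014, 0], "delta_rot": [0, 0, 0], "fingers": 0.005}, {"linear": [0, 0.016, 0], "delta_rot": [0, 0, 0], "fingers": 0.005}, {"linear": [0, 0.01, 0], "delta_rot": [0, 0, 0], "fingers": 0.005}])

```text
clock: 5.33
position: [0.4215, -0.3848, 0.1848]
ee_rot: [-0.0, 0.756, -0.654, -0.002]
contact_force: [0.0, 1.5, -2.7]
width: 0.0141
```

```bash
python3 - <<'E'
from rel import *
rel([.4737-.109,-.3799-.0153,.188],np.radians(-82))
E
```

```text
t 5.3333 pos [ 0.4215 -0.3848  0.1848] yaw -81.74 zax [-0.0035  0.0032 -1.    ] q [-0.86  0.3   1.58 -0.    1.26  0.57] w 0.0141 F [ 0.   1.5 -2.7]
shift tool [ 0.0021  0.0577 -0.0031]
rot [0.17 0.21 0.26]
```

>>> send_rows(plan=[{"linear": [0.001, 0.012, -0.002], "delta_rot": [0.2, 0.2, 0.2], "fingers": 0.005}, {"linear": [0.001, 0.016, -0.001], "delta_rot": [0, 0, 0], "fingers": 0.005}, {"linear": [0, 0.016, 0], "delta_rot": [0, 0, 0], "fingers": 0.005}, {"linear": [0, 0.014, 0], "delta_rot": [0, 0, 0], "fingers": 0.005}])

```text
clock: 5.67
position: [0.3565, -0.3949, 0.1875]
ee_rot: [-0.0, 0.754, -0.657, -0.001]
contact_force: [0.4, -0.2, -2.9]
width: 0.014
```

```bash
python3 - <<'E'
from rel import *
rel([.4737-.109,-.3799-.0153,.31],np.radians(-82))
E
```

```text
t 5.6667 pos [ 0.3565 -0.3949  0.1875] yaw -82.09 zax [-9.e-04  1.e-03 -1.e+00] q [-0.97  0.24  1.66 -0.    1.24  0.47] w 0.014 F [ 0.4 -0.2 -2.9]
shift tool [ 0.0013 -0.008  -0.1225]
rot [ 0.04  0.06 -0.09]
```

>>> send_rows(plan=[{"linear": [0, 0, -0.02], "delta_rot": [0, 0, 0], "fingers": 0.005}, {"linear": [0, 0, -0.035], "delta_rot": [0, 0, 0], "fingers": 0.005}, {"linear": [0, 0, -0.035], "delta_rot": [0, 0, 0], "fingers": 0.005}, {"linear": [-0.01, -0.005, -0.02], "delta_rot": [0, 0, 0], "fingers": 0.005}, {"linear": [-0.025, -0.012, -0.01], "delta_rot": [0, 0, -2], "fingers": 0.005}, {"linear": [-0.034, -0.016, 0], "delta_rot": [0, 0, -4], "fingers": 0.005}, {"linear": [-0.034, -0.014, 0], "delta_rot": [0, 0, -5], "fingers": 0.005}, {"linear": [-0.034, -0.011, 0], "delta_rot": [0, 0, -6], "fingers": 0.005}, {"linear": [-0.034, -0.007, 0], "delta_rot": [0, 0, -6], "fingers": 0.005}, {"linear": [-0.03, -0.003, 0], "delta_rot": [0, 0, -6], "fingers": 0.005}, {"linear": [-0.02, 0, 0], "delta_rot": [0, 0, -6], "fingers": 0.005}, {"linear": [-0.01, 0, 0], "delta_rot": [0, 0, -4], "fingers": 0.005}])

```text
clock: 6.67
position: [0.3251, -0.1606, 0.3118]
ee_rot: [0.0, 0.932, -0.363, -0.001]
contact_force: [0.8, -0.4, -2.1]
width: 0.0141
```

```bash
python3 - <<'E'
from rel import *
rel([.5,-.02,.29],np.radians(-5.6))
im=save("wrist","w6.png")
c=cam("wrist");np.savez("w6.npz",im=im,K=c[0],d=c[1],r=c[2],t=c[3])
E
```

```text
t 6.6667 pos [ 0.3251 -0.1606  0.3118] yaw -42.56 zax [-2.7e-03  9.0e-04 -1.0e+00] q [-0.65 -0.1   1.72 -0.    1.52  0.09] w 0.0141 F [ 0.8 -0.4 -2.1]
shift tool [ 0.0338 -0.2219  0.0215]
rot [ 2.000e-02  1.600e-01 -3.696e+01]
```

View pics/w6.png

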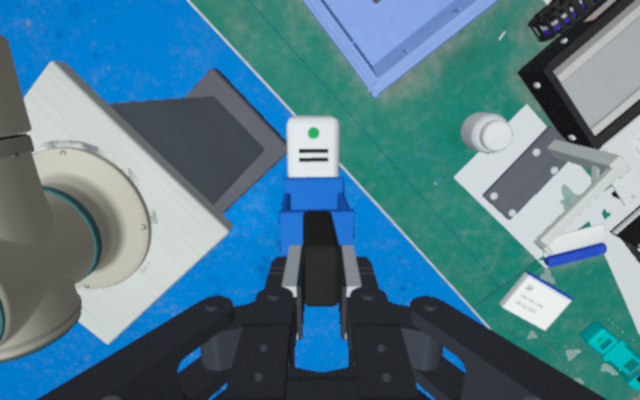

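The ioniser is off the hook, level and held, with its near end at (313,145). The can stands undisturbed at (487,132) and the hook stand is empty. I'll carry on turning and moving towards the panel.

>>> send_rows(plan=[{"linear": [0, -0.015, 0], "delta_rot": [0, 0, -5], "fingers": 0.005}, {"linear": [0.005, -0.025, 0], "delta_rot": [0, 0, -6], "fingers": 0.005}, {"linear": [0.01, -0.025, 0], "delta_rot": [0, 0, -6.5], "fingers": 0.005}, {"linear": [0.015, -0.02, 0], "delta_rot": [0, 0, -6.5], "fingers": 0.005}, {"linear": [0.02, -0.015, 0], "delta_rot": [0, 0, -6.5], "fingers": 0.005}, {"linear": [0.03, -0.01, 0], "delta_rot": [0, 0, -4.5], "fingers": 0.005}, {"linear": [0.025, 0, 0], "delta_rot": [0, 0, -2], "fingers": 0.005}, {"linear": [0.01, 0, 0], "delta_rot": [0, 0, 0], "fingers": 0.005}, {"linear": [0, 0, 0], "delta_rot": [0, 0, 0], "fingers": 0.005}])

```text
clock: 7.47
position: [0.485, -0.0975, 0.3117]
ee_rot: [0.003, 0.999, -0.043, 0.001]
contact_force: [-1.4, -0.3, -2.6]
width: 0.0141
```

```bash
python3 - <<'E'
from rel import *
rel([.554,-.06,.29],np.radians(-5.6))
for n in("scene","side","wrist"):
    manip.get_image(n)
    print(n,[(np.round(x["extent"]).tolist(),round(x["p"],2)) for x in manip.find_in("glass_panel",n)])
E
```

```text
t 7.4667 pos [ 0.485  -0.0975  0.3117] yaw -4.97 zax [ 0.0012 -0.0056 -1.    ] q [-0.34  0.11  1.51 -0.    1.51 -0.25] w 0.0141 F [-1.4 -0.3 -2.6]
shift tool [ 0.0655 -0.0434  0.0216]
rot [ 0.31 -0.1   0.63]
scene [([289.0, 165.0, 332.0, 200.0], 0.83), ([298.0, 139.0, 318.0, 178.0], 0.59)]
side [([245.0, 215.0, 295.0, 227.0], 0.91)]
wrist [([322.0, 4.0, 431.0, 135.0], 0.88)]
```

```bash
python3 - <<'E'
from rel import *
im=save("wrist","w7.png",(280,0,480,150),4)
c=cam("wrist");np.savez("w7.npz",im=im,K=c[0],d=c[1],r=c[2],t=c[3])
h=cv2.cvtColor(im,cv2.COLOR_BGR2HSV)
m=((h[...,0]>45)&(h[...,0]<75)&(h[...,1]>90)).astype(np.uint8);m[150:]=0
n,l,s,_=cv2.connectedComponentsWithStats(m);k=1+s[1:,4].argmax();print(s[k])
ct=cv2.findContours((l==k).astype(np.uint8),0,2)[0][0]
b=cv2.boxPoints(cv2.minAreaRect(ct));print(b.round(1).tolist())
print(ray(b,0,.023,c).round(4).tolist())
E
```

```text
[ 337    0   78  119 8757]
[[336.6000061035156, 117.9000015258789], [338.79998779296875, -1.399999976158142], [414.29998779296875, 0.0], [412.20001220703125, 119.30000305175781]]
[[0.5039, -0.0596, 0.023], [0.5162, 0.0719, 0.023], [0.6008, 0.0642, 0.023], [0.5955, -0.0687, 0.023]]
```

View pics/w7.png

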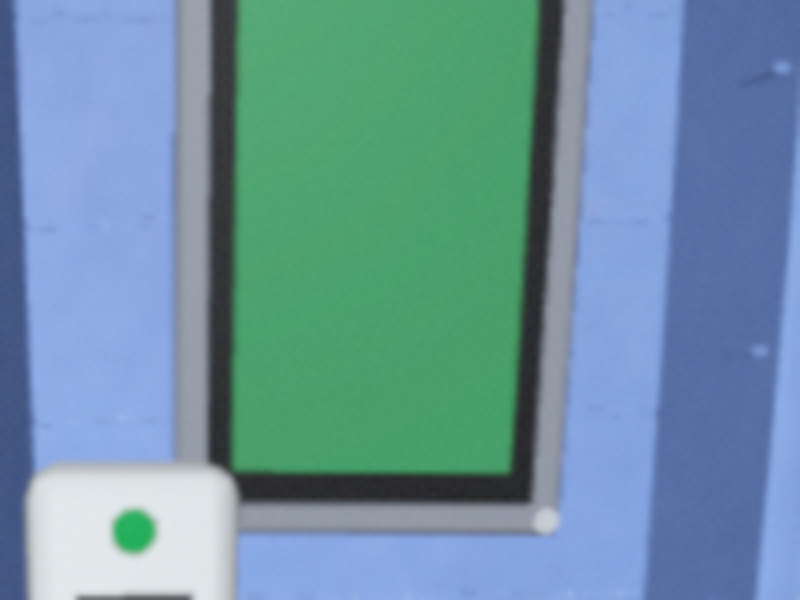

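```bash
python3 - <<'E'
from rel import *
w=np.load("w7.npz");c=[w[k] for k in"Kdrt"]
f=lambda l:np.array(l,float)/4+[280-.375,-.375]
L=ray(f([(209,440),(215,5)]),0,.023,c);Rr=ray(f([(532,498),(565,5)]),0,.023,c);B=ray(f([(240,500),(530,501)]),0,.023,c)
print(L.round(4),Rr.round(4),B.round(4))
for e in(L,Rr):d=e[1]-e[0];print("yaw",np.degrees(np.arctan2(d[1],d[0]))-90)
d=B[1]-B[0];print("yawB",np.degrees(np.arctan2(d[1],d[0])))
# fit: x,y,yaw
from scipy.optimize import least_squares
def res(p):
    q=lambda P:(P[:,:2]-p[:2])@np.array([[np.cos(p[2]),-np.sin(p[2])],[np.sin(p[2]),np.cos(p[2])]])
    return np.r_[q(L)[:,0]+.05,q(Rr)[:,0]-.05,q(B)[:,1]+.08]
r=least_squares(res,[.55,0,-.1]);print(r.x,np.degrees(r.x[2]),(r.fun*1e3).round(1))
p=r.x
# held eliminator's end: top corners in picture; expect level at TCP
s=manip.get_state();pos=np.array(s["position"])
print("bar end corners at z",pos[2]-.119+.028,ray(f([(28,468),(239,468)]),0,pos[2]-.091,c))
rel([p[0],p[1],.25],p[2])
E
```

```text
[[ 0.499  -0.0492  0.023 ]
 [ 0.5101  0.0701  0.023 ]] [[ 0.5959 -0.0746  0.023 ]
 [ 0.6082  0.0628  0.023 ]] [[ 0.507  -0.0679  0.023 ]
 [ 0.5953 -0.0754  0.023 ]]
yaw -5.3036751327312714
yaw -5.1145907165777516
yawB -4.897953823990035
[ 0.55386694  0.00844028 -0.09019362] -5.167713527324669 [ 0.5  0.8 -0.6 -0.8 -0.2  0.2]
bar end corners at z 0.22173841092152527 [[ 0.46397631 -0.03826529  0.22173841]
 [ 0.49846195 -0.04126852  0.22173841]]
t 7.8167 pos [ 0.4823 -0.0967  0.3127] yaw -4.93 zax [ 0.0012 -0.0057 -1.    ] q [-0.34  0.11  1.51 -0.01  1.52 -0.25] w 0.0141 F [-0.6  0.3 -3.5]
shift tool [ 0.0622 -0.1112  0.0622]
rot [ 0.32 -0.1   0.24]
```

```bash
python3 - <<'E'
import numpy as np,cv2
im=np.load("w6.npz")["im"];h=cv2.cvtColor(im,cv2.COLOR_BGR2HSV)
wh=(h[...,1]<50)&(h[...,2]>120);bl=(h[...,0]>103)&(h[...,1]>150)
for y in list(range(112,122,2))+list(range(125,180,10)):
    x=np.where(wh[y,270:360])[0]+270;print("W",y,(x.min(),x.max()) if len(x) else None,im[y,[284,290,313,336,341]].tolist() if y in(125,) else "")
for y in range(178,260,4):
    print("B",y,[im[y,x].tolist() for x in (278,284,316,348,356)] if y in(190,) else "",)
    b=im[y,270:370].astype(int); d=np.abs(np.diff(b.sum(1)));print("  edges",[(i+270,int(d[i])) for i in np.where(d>60)[0]])
E
```

```text
W 112 (np.int64(291), np.int64(293)) 
W 114 (np.int64(293), np.int64(295)) 
W 116 (np.int64(293), np.int64(332)) 
W 118 (np.int64(290), np.int64(335)) 
W 120 (np.int64(289), np.int64(337)) 
W 125 (np.int64(287), np.int64(339)) [[210, 129, 10], [230, 228, 223], [231, 228, 222], [196, 193, 187], [120, 135, 66]]
W 135 (np.int64(287), np.int64(339)) 
W 145 (np.int64(286), np.int64(338)) 
W 155 (np.int64(288), np.int64(338)) 
W 165 (np.int64(288), np.int64(342)) 
W 175 (np.int64(288), np.int64(351)) 
B 178 
  edges [(np.int64(349), 61), (np.int64(350), 74), (np.int64(353), 69), (np.int64(354), 99), (np.int64(355), 73)]
B 182 
  edges [(np.int64(357), 73), (np.int64(358), 105)]
B 186 
  edges [(np.int64(357), 69), (np.int64(361), 99), (np.int64(362), 84)]
B 190 [[211, 128, 0], [208, 114, 25], [211, 116, 35], [208, 130, 37], [210, 129, 34]]
  edges [(np.int64(361), 79), (np.int64(364), 69), (np.int64(365), 104), (np.int64(366), 67)]
B 194 
  edges [(np.int64(343), 63), (np.int64(368), 75)]
B 198 
  edges [(np.int64(289), 67), (np.int64(290), 72), (np.int64(345), 61), (np.int64(368), 62)]
B 
[... 1078 characters left out ...]
int64(336), 70), (np.int64(337), 111), (np.int64(338), 80)]
B 246 
  edges [(np.int64(300), 78), (np.int64(301), 110), (np.int64(302), 74), (np.int64(340), 95), (np.int64(341), 86)]
B 250 
  edges [(np.int64(300), 127), (np.int64(301), 102), (np.int64(340), 74), (np.int64(341), 126), (np.int64(342), 82)]
B 254 
  edges [(np.int64(299), 84), (np.int64(300), 129), (np.int64(341), 106), (np.int64(342), 98)]
B 258 
  edges [(np.int64(275), 74), (np.int64(285), 80), (np.int64(286), 100), (np.int64(287), 66), (np.int64(298), 61), (np.int64(299), 128), (np.int64(300), 85), (np.int64(341), 77), (np.int64(342), 120), (np.int64(343), 79), (np.int64(355), 101), (np.int64(356), 97), (np.int64(366), 68)]
```

>>> send_rows(plan=[{"linear": [0.008, -0.014, 0], "delta_rot": [0.3, 0, 0.2], "fingers": 0.005}, {"linear": [0.014, -0.026, 0], "delta_rot": [0, 0, 0], "fingers": 0.005}, {"linear": [0.015, -0.027, 0], "delta_rot": [0, 0, 0], "fingers": 0.005}, {"linear": [0.014, -0.024, 0.005], "delta_rot": [0, 0, 0], "fingers": 0.005}, {"linear": [0.008, -0.014, 0.015], "delta_rot": [0, 1, 0], "fingers": 0.005}, {"linear": [0.003, -0.005, 0.02], "delta_rot": [0, 1, 0], "fingers": 0.005}, {"linear": [0, 0, 0.015], "delta_rot": [0, 1, 0], "fingers": 0.005}, {"linear": [0, 0, 0], "delta_rot": [0, 0, 0], "fingers": 0.005}, {"linear": [0, 0, 0], "delta_rot": [0, 0, 0], "fingers": 0.005}])

```text
clock: 8.57
position: [0.5535, 0.0097, 0.2602]
ee_rot: [0.003, 0.998, -0.049, 0.031]
contact_force: [1.3, 0.1, -2.2]
width: 0.0139
```

```bash
python3 - <<'E'
from rel import *
rel([.5539,.0084,.25],np.radians(-5.2))
im=save("wrist","w8.png");c=cam("wrist");np.savez("w8.npz",im=im,K=c[0],d=c[1],r=c[2],t=c[3])
sd=save("side","s8.png");sc=save("scene","c8.png")
o=np.zeros((600,800,3),np.uint8)
A=cv2.resize(im[0:270,220:440],(440,540),interpolation=cv2.INTER_CUBIC);o[:540,:440]=A
B=cv2.resize(sd[170:250,200:290+20],None,fx=3.2,fy=3.2,interpolation=cv2.INTER_CUBIC);o[:B.shape[0],445:445+B.shape[1]]=B
C=cv2.resize(sc[115:215,260:360],None,fx=3.3,fy=3.3,interpolation=cv2.INTER_CUBIC);o[265:595,445:775]=C
cv2.imwrite("pics/f8.png",o)
for n in("wrist","side","scene"):print(n,[(np.round(x["extent"]).tolist(),round(x["p"],2)) for x in manip.find_in("ioniser",n)])
rel([.5539,.0084,.25],np.radians(-5.2))
E
```

```text
t 8.5667 pos [0.5535 0.0097 0.2602] yaw -5.58 zax [ 0.0618 -0.008  -0.9981] q [-0.11  0.19  1.54 -0.    1.35 -0.01] w 0.0139 F [ 1.3  0.1 -2.2]
shift tool [-0.0001  0.0013  0.0102]
rot [ 0.13 -3.57 -0.39]
wrist [([279.0, 114.0, 353.0, 308.0], 0.72)]
side [([452.0, 203.0, 484.0, 232.0], 0.91), ([253.0, 161.0, 288.0, 196.0], 0.68)]
scene [([392.0, 291.0, 429.0, 328.0], 0.79), ([299.0, 130.0, 319.0, 164.0], 0.63)]
t 8.8667 pos [0.5547 0.0092 0.2611] yaw -5.63 zax [ 0.0645 -0.0084 -0.9979] q [-0.11  0.19  1.54 -0.    1.35 -0.01] w 0.0141 F [ 1.2  0.5 -2.2]
shift tool [-0.0015  0.0008  0.011 ]
rot [ 0.13 -3.73 -0.43]
```

View pics/f8.png

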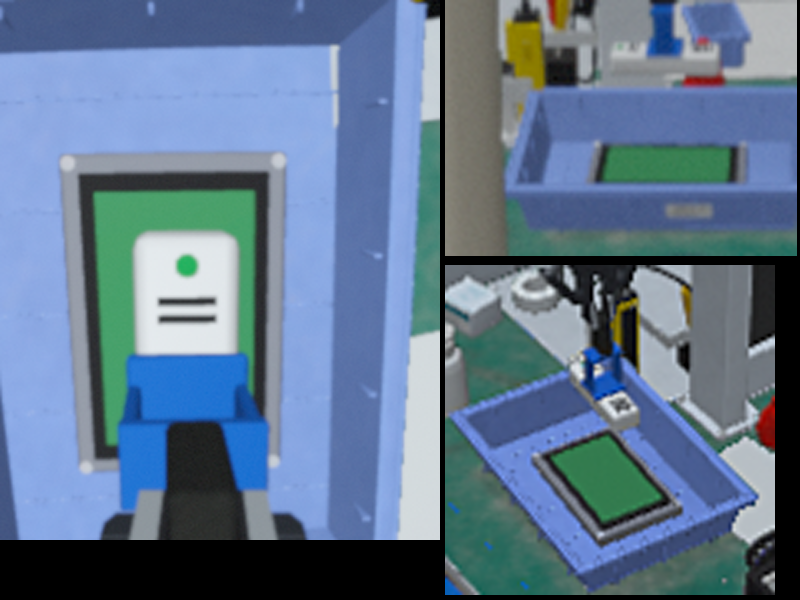

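This shows the panel fully visible under the held bar, tray and glass undisturbed, with the bar roughly parallel. Carrier corners in the wrist crop are (60,156), (287,152), (80,474), (280,468) and the bar end is (134–238, 232). Now I'll fit both poses.

```bash
cat > fit.py <<'E'
from rel import *
from scipy.optimize import least_squares
def fitpanel(c,uv,m):
    r=least_squares(lambda p:(proj(m@R.from_euler('z',p[2]).as_matrix().T+[p[0],p[1],.003],0,c)-uv).ravel(),[.55,0,-.1])
    return r.x,r.fun
def fition(c,uv,m,x0):
    # yaw,pitch(y),roll(x)
    r=least_squares(lambda p:(proj(m@R.from_euler('ZYX',p[3:]).as_matrix().T+p[:3],0,c)-uv).ravel(),x0)
    return r.x,r.fun
E
python3 - <<'E'
from fit import *
w=np.load("w8.npz");c=[w[k] for k in"Kdrt"]
f=lambda l:np.array(l,float)/2+[220-.25,-.25]
pc=f([(60,156),(287,152),(80,474),(280,468),(78,174),(269,172),(96,458)])
m=np.array([[-.06,.09,.016],[.06,.09,.016],[-.06,-.09,.016],[.06,-.09,.016],[-.05,.08,.02],[.05,.08,.02],[-.05,-.08,.02]])
x,fu=fitpanel(c,pc,m);print("panel",x,np.degrees(x[2]),fu.round(1))
iu=f([(133,231),(239,231),(127,355),(247,355),(121,422),(267,421),(167,423),(221,423)])
mi=np.array([[.06,.018,.028],[.06,-.018,.028],[.013,.021,.028],[.013,-.021,.028],[.013,.021,.082],[.013,-.021,.082],[.015,.008,.082],[.015,-.008,.082]])
x,fu=fition(c,iu,mi,[.55,.01,.14,1.48,0,0]);print("ion",x[:3].round(4),np.degrees(x[3:]).round(2),fu.round(1))
# side camera: bar top edge ends in crop -> rows
s=cam("side")
g=lambda l:np.array(l,float)/3.2+[200-445/3.2,170]
print("side bar bottom/top corners", g([(612,70),(718,76),(612,46),(722,52)]).round(1))
E=R.from_euler('ZYX',x[3:]).as_matrix()
print("pred",proj(np.array([[.06,.018,0],[-.06,.018,0],[.06,.018,.028],[-.06,.018,.028]])@E.T+x[:3],0,s).round(1))
E
```

```text
panel [ 0.55296114  0.00662744 -0.08665534] -4.964985418239624 [-0.9 -0.9  0.6 -0.2 -0.3  0.5  0.6  0.  -0.1 -0.1  0.7 -0.3 -0.6  1.7]
ion [0.5533 0.0119 0.1247] [ 8.429e+01 -7.850e+00 -3.000e-02] [ 0.4 -1.1  0.4 -1.2  1.2  1.4 -1.6  0.6  1.1  2.4 -1.4  1.6  0.  -1.5
 -0.  -2. ]
side bar bottom/top corners [[252.2 191.9]
 [285.3 193.8]
 [252.2 184.4]
 [286.6 186.2]]
pred [[250.4 195.9]
 [284.1 200.6]
 [251.2 188.8]
 [285.1 193.6]]
```

```bash
python3 - <<'E'
from fit import *
sd=cv2.imread("pics/s8.png")
g=sd.max(2)
for y in range(178,202):print(y,g[y,248:292:2].tolist())
E
```

```text
178 [146, 145, 144, 144, 144, 146, 146, 147, 138, 126, 124, 123, 180, 184, 179, 175, 150, 152, 148, 152, 155, 168]
179 [150, 145, 144, 145, 145, 147, 146, 146, 141, 123, 123, 123, 182, 186, 175, 181, 151, 149, 151, 154, 159, 170]
180 [149, 147, 144, 148, 145, 147, 147, 145, 140, 126, 121, 124, 180, 183, 173, 191, 156, 156, 159, 169, 174, 174]
181 [150, 147, 146, 146, 147, 148, 149, 150, 144, 125, 121, 123, 165, 174, 179, 188, 143, 158, 169, 167, 169, 163]
182 [150, 146, 149, 150, 152, 148, 150, 151, 155, 125, 122, 127, 159, 166, 176, 164, 162, 133, 164, 152, 152, 147]
183 [153, 147, 155, 164, 174, 139, 153, 174, 167, 127, 124, 129, 169, 166, 173, 137, 158, 148, 166, 146, 140, 148]
184 [155, 146, 164, 167, 188, 131, 167, 191, 170, 126, 122, 129, 172, 162, 181, 124, 139, 153, 179, 138, 140, 149]
185 [159, 148, 173, 176, 189, 149, 178, 194, 171, 126, 123, 128, 171, 166, 189, 121, 149, 155, 184, 134, 139, 149]
186 [157, 148, 186, 196, 195, 181, 189, 189, 170, 133, 131, 138, 166, 173, 194, 170, 177, 180, 185, 133, 141, 149]
187 [156, 149, 186, 189, 190, 188, 190, 178, 158, 144, 141, 146, 
[... 959 characters left out ...]
 116, 122]
196 [160, 153, 154, 153, 153, 154, 152, 153, 154, 152, 153, 155, 122, 123, 151, 141, 131, 130, 127, 114, 127, 127]
197 [179, 179, 178, 179, 178, 176, 177, 177, 178, 177, 176, 178, 169, 164, 160, 159, 158, 160, 160, 162, 169, 171]
198 [187, 187, 187, 187, 186, 186, 185, 187, 187, 187, 187, 185, 185, 185, 186, 183, 183, 183, 184, 184, 182, 183]
199 [171, 172, 172, 171, 172, 174, 170, 173, 173, 173, 173, 173, 173, 174, 173, 172, 172, 175, 173, 173, 169, 170]
200 [166, 164, 165, 165, 165, 168, 165, 167, 170, 171, 167, 169, 167, 168, 167, 165, 162, 168, 167, 166, 164, 164]
201 [166, 165, 163, 164, 164, 166, 163, 167, 169, 168, 166, 167, 168, 166, 166, 163, 156, 165, 167, 167, 164, 165]
```

```bash
python3 - <<'E'
from fit import *
w=np.load("w8.npz");c=[w[k] for k in"Kdrt"];s=cam("side")
f=lambda l:np.array(l,float)/2+[220-.25,-.25]
iu=f([(133,231),(239,231),(127,355),(247,355),(121,422),(267,421),(167,423),(221,423)])
mi=np.array([[.06,.018,.028],[.06,-.018,.028],[.013,.021,.028],[.013,-.021,.028],[.013,.021,.082],[.013,-.021,.082],[.015,.008,.082],[.015,-.008,.082]])
ms=np.array([[.05,.018,.028],[-.05,.018,.028],[.05,.018,0],[-.05,.018,0]]); rows=np.array([188.1,188.4,192.4,192.5])
def res(p,full=True):
    E=R.from_euler('ZYX',p[3:]).as_matrix()
    a=(proj(mi@E.T+p[:3],0,c)-iu).ravel()
    b=proj(ms@E.T+p[:3],0,s)[:,1]-rows
    return np.r_[a*.7,b*4]
r=least_squares(res,[.55,.01,.14,1.48,0,0]);x=r.x
print("joint",x[:3].round(4),np.degrees(x[3:]).round(2),r.fun.round(1))
for p in(0,2,4):
    E=R.from_euler('ZYX',[1.475,np.radians(p),0]).as_matrix();print(p,proj(ms@E.T+[.5535,.008,.141],0,s).round(1).tolist())
E
```

```text
joint [0.5571 0.0097 0.141 ] [87.31 -2.15 -3.38] [-0.8 -0.5  0.8 -2.4  2.1  4.5  2.5  2.5 -1.9  1.8  0.6 -0.4 -1.7 -1.7
 -0.1 -2.7 -6.2 -4.3  4.5  7.1]
0 [[253.8, 186.7], [282.4, 187.1], [254.1, 193.9], [282.5, 194.3]]
2 [[253.6, 187.1], [282.1, 186.6], [254.2, 194.3], [282.5, 193.8]]
4 [[253.3, 187.6], [281.8, 186.2], [254.2, 194.8], [282.5, 193.4]]
```

```bash
python3 - <<'E'
from fit import *
w=np.load("w8.npz");c=[w[k] for k in"Kdrt"]
f=lambda l:np.array(l,float)/2+[220-.25,-.25]
iu=f([(133,231),(239,231),(127,355),(247,355),(121,422),(267,421),(167,423),(221,423)])
mi=np.array([[.06,.018,.028],[.06,-.018,.028],[.013,.021,.028],[.013,-.021,.028],[.013,.021,.082],[.013,-.021,.082],[.015,.008,.082],[.015,-.008,.082]])
for fz in(None,.141):
  for pit in(0,-2.):
    def res(p):
        E=R.from_euler('ZYX',[p[2],np.radians(pit),p[3]]).as_matrix()
        return (proj(mi@E.T+[p[0],p[1],p[4] if fz is None else fz],0,c)-iu).ravel()
    r=least_squares(res,[.55,.01,1.48,0,.14]);print(fz,pit,r.x[[0,1,4]].round(4),np.degrees(r.x[2:4]).round(2),r.cost.round(1),r.fun.round(1))
K,d,rr,t=c;C=cv2.Rodrigues(rr)[0];print("campos",-C.T@t.ravel())
E
```

```text
None 0 [0.5523 0.0076 0.1408] [84.08 -0.16] 75.7 [-0.6 -0.2  1.2 -0.2 -0.4  7.2  0.   6.6 -1.9 -0.3  1.6 -0.8 -1.1 -4.5
  1.2 -4.9]
None -2.0 [0.5525 0.0087 0.1367] [84.13 -0.12] 46.3 [-0.3 -0.6  1.  -0.6 -0.   5.6 -0.4  5.  -1.1  0.5  0.8 -0.1 -0.8 -3.7
  0.9 -4.1]
0.141 0 [0.5523 0.0076 0.14  ] [84.08 -0.16] 75.7 [-0.6 -0.3  1.2 -0.2 -0.5  7.2  0.1  6.6 -1.9 -0.2  1.7 -0.8 -1.1 -4.5
  1.2 -4.9]
0.141 -2.0 [0.5525 0.0099 0.14  ] [84.11 -0.13] 50.2 [-0.9 -1.9  1.5 -1.9 -0.6  5.6  0.1  5.  -1.9  1.2  1.7  0.5 -1.1 -3.1
  1.2 -3.5]
campos [0.55089133 0.08547881 0.40531835]
```

>>> send_rows(plan=[{"linear": [-0.001, 0, 0.015], "delta_rot": [0, 0, -0.9], "fingers": 0.005}, {"linear": [-0.0015, 0, 0.022], "delta_rot": [0, 0, 0], "fingers": 0.005}, {"linear": [-0.0015, 0, 0.022], "delta_rot": [0, 0, 0], "fingers": 0.005}, {"linear": [-0.001, 0, 0.012], "delta_rot": [0, 0, 0], "fingers": 0.005}, {"linear": [0, 0, 0.003], "delta_rot": [0, 0, 0], "fingers": 0.005}, {"linear": [0, 0, 0], "delta_rot": [0, 0, 0], "fingers": 0.005}])

```text
clock: 9.37
position: [0.5588, 0.0067, 0.19]
ee_rot: [0.003, 0.998, -0.042, 0.038]
contact_force: [1.1, -0.1, -2.7]
width: 0.0142
```

```bash
cat >> rel.py <<'E'
def go(p,yaw,tx=.063,ty=-.008):
    rel(p)
    s=manip.get_state();M=R.from_quat(np.roll(s["ee_rot"],-1))
    z=np.array([tx,ty,0]);z[2]=-np.sqrt(1-z@z);x=np.array([np.cos(yaw),np.sin(yaw),0]);x-=z*(x@z)
    x[2]=-(x[0]*z[0]+x[1]*z[1])/z[2];x/=np.linalg.norm(x);x-=z*(x@z);x/=np.linalg.norm(x)
    T=R.from_matrix(np.c_[x,np.cross(z,x),z]);print("rot",np.degrees((M.inv()*T).as_rotvec()).round(2))
E
python3 - <<'E'
from rel import *
go([.5548,.0088,.1585],np.radians(-4.75))
E
```

```text
t 9.3667 pos [0.5588 0.0067 0.19  ] yaw -4.84 zax [ 0.0758 -0.0101 -0.9971] q [-0.11  0.24  1.66 -0.    1.17 -0.03] w 0.0142 F [ 1.1 -0.1 -2.7]
shift tool [-0.0066 -0.0019  0.0311]
rot [ 0.06 -0.74 -0.11]
```

>>> send_rows(plan=[{"linear": [-0.003, -0.001, 0.006], "delta_rot": [0, -0.5, 0], "fingers": 0.005}, {"linear": [-0.003, -0.001, 0.008], "delta_rot": [0, -0.3, 0], "fingers": 0.005}, {"linear": [0, 0, 0.006], "delta_rot": [0, 0, 0], "fingers": 0.005}, {"linear": [0, 0, 0.002], "delta_rot": [0, 0, 0], "fingers": 0.005}, {"linear": [0, 0, 0], "delta_rot": [0, 0, 0], "fingers": 0.005}])

```text
clock: 9.78
position: [0.5568, 0.0086, 0.1692]
ee_rot: [0.003, 0.999, -0.043, 0.034]
contact_force: [0.1, 0.0, -2.6]
width: 0.014
```

```bash
python3 - <<'E'
from rel import *
go([.5548,.0088,.1585],np.radians(-4.75))
im=save("wrist","w9.png");c=cam("wrist");np.savez("w9.npz",im=im,K=c[0],d=c[1],r=c[2],t=c[3])
h=cv2.cvtColor(im,cv2.COLOR_BGR2HSV)
wh=(h[...,1]<40)&(h[...,2]>140)
for y in range(90,180,6):
    x=np.where(wh[y,270:370])[0]+270
    d=np.abs(np.diff(im[y].astype(int).sum(1)));print(y,(x.min(),x.max()) if len(x) else None,[int(i) for i in np.where(d>70)[0] if 200<i<440])
go([.5548,.0088,.1585],np.radians(-4.75))
E
```

```text
t 9.7833 pos [0.5568 0.0086 0.1692] yaw -4.88 zax [ 0.067  -0.0095 -0.9977] q [-0.11  0.25  1.69 -0.    1.13 -0.02] w 0.014 F [ 0.1  0.  -2.6]
shift tool [-0.0027 -0.      0.0105]
rot [ 0.07 -0.24 -0.14]
90 (np.int64(368), np.int64(369)) [241, 242, 366, 367]
96 (np.int64(368), np.int64(369)) [241, 242, 243, 366, 367, 377, 408]
102 (np.int64(368), np.int64(369)) [242, 243, 251, 252, 357, 365, 366, 367, 377, 408]
108 (np.int64(367), np.int64(369)) [242, 243, 252, 357, 365, 366]
114 (np.int64(367), np.int64(369)) [242, 243, 252, 357, 365, 366, 407]
120 (np.int64(288), np.int64(369)) [243, 244, 253, 286, 287, 288, 337, 357, 365, 366, 407]
126 (np.int64(287), np.int64(369)) [243, 244, 253, 285, 286, 338, 357, 365, 366]
132 (np.int64(287), np.int64(369)) [243, 244, 245, 253, 285, 286, 306, 307, 308, 317, 318, 319, 338, 357, 364, 365, 366, 406]
138 (np.int64(287), np.int64(369)) [244, 245, 253, 254, 286, 287, 338, 356, 357, 364, 365, 366, 406]
144 (np.int64(287), np.int64(369)) [244, 245, 254, 286, 287, 337, 338, 356, 364, 365]
150 (np.int64(287), np.int64(369)) [244, 245, 246, 286, 287, 297, 298, 299, 326, 327, 328, 337, 338, 356, 364, 365]
156 (np.int64(287), np.int64(369)) [245, 246, 254, 255, 286, 287, 337, 338, 356, 363, 364, 365, 405]
162 (np.int64(288), np.int64(369)) [245, 246, 254, 255, 286, 287, 337, 338, 356, 363, 364, 365]
168 (np.int64(288), np.int64(369)) [246, 247, 255, 286, 287, 337, 338, 355, 356, 363, 364]
174 (np.int64(288), np.int64(369)) [246, 247, 255, 286, 287, 337, 338, 355, 363, 364]
t 9.8333 pos [0.5569 0.0087 0.1693] yaw -4.88 zax [ 0.0671 -0.0095 -0.9977] q [-0.11  0.25  1.69 -0.    1.13 -0.02] w 0.0143 F [-0.2 -1.1 -2.5]
shift tool [-0.0028 -0.      0.0106]
rot [ 0.07 -0.24 -0.14]
```

```bash
python3 - <<'E'
from rel import *
w=np.load("w9.npz");c=[w[k] for k in"Kdrt"]
for y in(126,162):
    e={126:(244,365.8),162:(246,364.3)}[y];b={126:(286,338.5),162:(287,338)}[y]
    g=ray([(e[0],y),(e[1],y)],0,.023,c);q=ray([(b[0],y),(b[1],y)],0,.0777,c)
    print("glass",g.mean(0).round(4),np.linalg.norm(g[1]-g[0]).round(4),"bar",q.mean(0).round(4),np.linalg.norm(q[1]-q[0]).round(4))
# green far edge & bar end row at centre col
im=w["im"].astype(int)
col=im[60:125,312];d=np.abs(np.diff(col.sum(1)));print([(i+60,int(v)) for i,v in enumerate(d) if v>50])
for r,z in((118,.0777),):print(ray([(312,r)],0,z,c).round(4))
E
```

```text
glass [0.5571 0.0538 0.023 ] 0.0993 bar [0.5608 0.0591 0.0777] 0.0348
glass [0.5544 0.024  0.023 ] 0.0993 bar [0.5587 0.0349 0.0777] 0.0348
[(82, 87), (83, 133), (84, 80), (95, 81), (96, 73), (114, 85), (115, 72), (116, 52)]
[[0.561  0.0643 0.0777]]
```

>>> send_rows(plan=[{"linear": [-0.002, 0, 0.004], "delta_rot": [0, -0.2, 0], "fingers": 0.005}, {"linear": [-0.002, 0, 0.004], "delta_rot": [0, 0, 0], "fingers": 0.005}, {"linear": [0, 0, 0.002], "delta_rot": [0, 0, 0], "fingers": 0.005}, {"linear": [0, 0, 0], "delta_rot": [0, 0, 0], "fingers": 0.005}, {"linear": [0, 0, 0], "delta_rot": [0, 0, 0], "fingers": 0.005}])

```text
clock: 10.25
position: [0.5538, 0.0089, 0.1589]
ee_rot: [0.003, 0.999, -0.043, 0.033]
contact_force: [-0.1, 0.1, -1.9]
width: 0.0142
```

```bash
python3 - <<'E'
from rel import *
go([.5535,.0085,.158],np.radians(-4.9))
E
```

```text
t 10.25 pos [0.5538 0.0089 0.1589] yaw -4.87 zax [ 0.0652 -0.0095 -0.9978] q [-0.11  0.26  1.71 -0.    1.1  -0.02] w 0.0142 F [-0.1  0.1 -1.9]
shift tool [-0.0003  0.0004  0.0009]
rot [ 0.07 -0.14  0.02]
```

```bash
python3 - <<'E'
from fit import *
im=manip.get_image("wrist");c=cam("wrist");sd=manip.get_image("side");s=cam("side")
p=np.array(manip.get_state()["position"]);print(p.round(4))
im=im[:,:,::-1].astype(int)
for y in(126,162):
    d=np.abs(np.diff(im[y].sum(1)));print(y,[(int(i),int(d[i])) for i in np.where(d>70)[0] if 225<i<400])
d=np.abs(np.diff(im[40:125,312].sum(1)));print([(i+40,int(v)) for i,v in enumerate(d) if v>50])
E=R.from_euler('z',np.radians(85)).as_matrix()
ms=np.array([[a,.018,z] for z in(.028,0) for a in(.06,.04,-.04,-.06)])
print("side pred bar",proj(ms@E.T+[.553,.0075,p[2]-.1195],0,s).round(1).tolist())
G=R.from_euler('z',np.radians(-5)).as_matrix()
print("glass near/far edge",proj(np.array([[a,b,.02] for a in(-.05,.05) for b in(.04,-.04)])@G.T+[.553,.0072,.003],0,s).round(1).tolist())
for x in(250,256,262,276,282,286):print(x,[tuple(int(v) for v in sd[y,x]) for y in range(200,232)])
E
```

```text
[0.554  0.0089 0.1591]
126 [(245, 102), (246, 146), (255, 81), (256, 71), (285, 84), (286, 103), (338, 90), (363, 88), (371, 107), (372, 129)]
162 [(247, 90), (248, 142), (249, 78), (257, 80), (286, 88), (287, 102), (337, 83), (338, 83), (362, 76), (369, 86), (370, 147), (371, 85)]
[(82, 80), (83, 139), (84, 75), (95, 70), (96, 83), (114, 84), (115, 70), (116, 54)]
side pred bar [[252.3, 212.4], [257.9, 212.4], [280.2, 212.6], [285.8, 212.7], [252.6, 219.2], [258.1, 219.3], [280.3, 219.5], [285.8, 219.5]]
glass near/far edge [[257.6, 227.6], [280.0, 227.8], [260.0, 214.4], [281.4, 214.6]]
250 [(89, 111, 164), (85, 109, 163), (89, 112, 165), (90, 111, 165), (87, 111, 166), (90, 113, 166), (89, 112, 166), (90, 113, 166), (87, 109, 162), (89, 111, 164), (88, 110, 163), (89, 112, 167), (89, 110, 165), (89, 110, 164), (79, 96, 140), (57, 69, 89), (44, 56, 53), (35, 63, 45), (37, 72, 50), (36, 78, 51), (43, 87, 59), (44, 96, 62), (48, 107, 72), (50, 116, 75), (53, 122, 77), (56, 124, 81), (52, 105, 82), (81, 109, 150), (110, 135, 192), (104, 128, 184), (84, 107, 158), (78, 98, 146)]
256 [(
[... 1893 characters left out ...]
(51, 124, 77), (57, 128, 83), (60, 130, 86), (58, 129, 85), (56, 128, 81), (55, 126, 82), (63, 121, 93), (85, 121, 151), (107, 133, 189), (100, 124, 181), (83, 102, 153), (75, 96, 142)]
286 [(92, 112, 166), (91, 113, 166), (90, 110, 164), (90, 112, 165), (91, 112, 166), (90, 114, 166), (87, 111, 164), (91, 110, 165), (99, 118, 165), (110, 126, 161), (117, 130, 157), (119, 129, 153), (112, 124, 148), (109, 120, 146), (106, 117, 142), (100, 116, 127), (92, 116, 103), (81, 120, 93), (67, 125, 88), (56, 127, 82), (55, 128, 84), (54, 126, 78), (58, 128, 84), (58, 129, 81), (51, 127, 82), (54, 127, 82), (59, 118, 90), (83, 119, 150), (109, 136, 191), (102, 126, 181), (82, 103, 152), (75, 93, 140)]
```

```bash
python3 - <<'E'
from rel import *
c=cam("wrist")
for y,e,b in((126,(246,371.9),(286,338.5)),(162,(248.2,370.2),(287,338))):
    g=ray([(e[0],y),(e[1],y)],0,.023,c).mean(0);q=ray([(b[0],y),(b[1],y)],0,.0676,c).mean(0)
    print("glass",g.round(4),"bar",q.round(4),"lateral off",(q[0]-g[0]-.09*(q[1]-g[1])).round(4))
print("far glass edge, bar end",ray([(312,83.5)],0,.023,c).round(4),ray([(312,115)],0,.0676,c).round(4))
go([.5538,.0085,.1575],np.radians(-4.9))
E
```

```text
glass [0.557  0.0548 0.023 ] bar [0.5577 0.0594 0.0676] lateral off 0.0003
glass [0.5545 0.026  0.023 ] bar [0.5557 0.0352 0.0676] lateral off 0.0004
far glass edge, bar end [[0.5618 0.0866 0.023 ]] [[0.5581 0.0665 0.0676]]
t 10.35 pos [0.554  0.0089 0.1591] yaw -4.87 zax [ 0.0656 -0.0095 -0.9978] q [-0.11  0.26  1.71 -0.    1.1  -0.02] w 0.0143 F [-0.7 -0.4 -2.8]
shift tool [-0.0002  0.0004  0.0016]
rot [ 0.07 -0.15  0.02]
```

>>> send_rows(plan=[{"linear": [0, 0, 0.0016], "delta_rot": [0, 0, 0], "fingers": 0.005}, {"linear": [0, 0, 0], "delta_rot": [0, 0, 0], "fingers": 0.005}, {"linear": [0, 0, 0], "delta_rot": [0, 0, 0], "fingers": 0.005}, {"linear": [0, 0, 0], "delta_rot": [0, 0, 0], "fingers": 0.005}, {"linear": [0, 0, 0], "delta_rot": [0, 0, 0], "fingers": 0.005}])

```text
clock: 10.77
position: [0.5546, 0.0088, 0.1579]
ee_rot: [0.003, 0.999, -0.043, 0.034]
contact_force: [0.0, 1.2, -2.2]
width: 0.0142
```

```bash
python3 - <<'E'
from rel import *
go([.5538,.0085,.1575],np.radians(-4.9))
for n,t in(("side","grey_can"),("side","plunger_bottle"),("side","glass_stack"),("side","glass_panel")):
    if t=="grey_can":manip.get_image(n)
    print(t,[(np.round(x["extent"]).tolist(),round(x["p"],2)) for x in manip.find_in(t,n)][:2])
go([.5538,.0085,.1575],np.radians(-4.9))
print("qd",np.abs(manip.get_state()["qd"]).max())
E
```

```text
t 10.7667 pos [0.5546 0.0088 0.1579] yaw -4.88 zax [ 0.0669 -0.0096 -0.9977] q [-0.11  0.26  1.71 -0.    1.1  -0.02] w 0.0142 F [ 0.   1.2 -2.2]
shift tool [-0.0008  0.0004  0.0003]
rot [ 0.07 -0.23  0.01]
grey_can []
plunger_bottle []
glass_stack [([149.0, 228.0, 169.0, 248.0], 0.78), ([248.0, 212.0, 296.0, 226.0], 0.51)]
glass_panel [([246.0, 215.0, 294.0, 229.0], 0.65), ([252.0, 189.0, 287.0, 217.0], 0.6)]
t 11.0167 pos [0.5546 0.0088 0.1578] yaw -4.87 zax [ 0.0668 -0.0097 -0.9977] q [-0.11  0.26  1.71 -0.    1.1  -0.02] w 0.0141 F [-0.3  0.7 -2.3]
shift tool [-0.0008  0.0004  0.0003]
rot [ 0.08 -0.23  0.01]
qd 0.0013972770881528656
```

Still, level and within about 1 mm of centre. I'm handing in.

```bash
python3 -c "
from rig import manip
print(manip.sign_off())"
```

```text
the job is handed in; nothing more can be done
None
```

The white static eliminator is off its hook and held still over the glass panel, and the job is handed in at about 11 s of the 48 s allowed. I gripped it by the black block, lifted it 24 mm and drew it about 115 mm along the prong. Then I raised it, carried it over the tray rim and lowered it over the glass.

**Last checks**
- **Centring:** the last camera check was about 0.3 mm off across the panel and 0.2 mm along it. The final 1.5 mm lowering then shifted the tool about 0.6 mm sideways.
- **Direction:** its long side matched the panel's to well under 1°.
- **Level:** it had rolled about 3° in the grip after the lift, so I tilted the tool to compensate. The wrist camera then showed the roll near 0, and the side camera showed both ends level. The tool's tilt crept by about 0.2° after that.
- **Gap:** I work it out at about 15 mm, from the tool height and the height at which I gripped it. The side camera agreed only to a few millimetres.
- **Stillness and contact:** the joints were at rest, and the only steady force was the held weight of about 2.3 N.

**Checks that disagreed or failed**
- An early panel measurement was about 10 mm off along the panel. I discarded it for two closer ones that agreed within 2 mm.
- A free fit to one wrist picture gave about 8° of pitch. I rejected it because the side camera showed level.
- In the last side picture the detector found the glass stack and the panel within 1–2 pixels of their first positions, but not the can or bottle. I last saw the can in place in a wrist picture just after unhooking. I did not re-check the bottle; it stands on the far side of the tray, away from the path.

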